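Empty the notched sorting tray into the parts bin

TASK

First tip the empty parts bin, which stands on end against the stop strip, over onto its back so that it lies open side up below the tray's notched corner. Then raise the tray by its tongue, tilting it about its notched corner with its saddle staying on the stand's front bar, so that all three wheels slide out through the notch into the bin; do not touch the wheels with the gripper. Set the tray back level on the stand, let go, and leave the other things on the table where they are.

Things in the scene. Friction and masses are not known exactly. Their poses are not given: they have to be found in the camera images.
- stand: Fixed tipping stand: grey base 150 x 270 x 8 mm with two level round steel bars (16 mm thick, 144 mm long, along x), tops 108 mm above the table, at y = -108 mm (front bar) and +85 mm (rear bar). Origin: middle of the base, on the table. The tray pours towards -y. The tipped bin's place is just beyond the tray's notch, centred near x = 0, y = -245 mm.
- stand_bar (a point): Middle of the front bar's top line, 108 mm above the table; stand axes.
- stand_strip (a point): Aluminium stop strip on the table, fixed to the stand, 12 mm wide (x), 215 mm long (y), 7 mm high: the middle of its top. The foot of the bin's back stands against its -x side. Stand axes.
- tray: Loose teal square tray 220 x 220 mm, floor 5 mm, rims 22 mm high and 4 mm thick, 0.3 to 0.45 kg, lying level on the stand's bars with a diagonal along y. Origin: centre of its underside, z up. Wheels start to slide at 15 to 22 degrees of tilt, may hang on the rims or on each other to 40 or so; lowering partly, leaning the tray sideways and raising again frees them.
- tray_notch (a point): Middle of the front edge of the spout lip at the tray's notched corner, on the underside, 156 mm from the tray's origin along its -y. Both rims stop 95 mm short of the corner, leaving a 134 mm opening; the flat lip before it is 123 mm wide (x) with a straight front edge. Tray axes.
- tray_grip (a point): Middle of the flat tongue at the tray's other corner (+y), at (0, 177, 44) mm in tray axes: 40 mm wide (x), 10 mm thick, 76 mm long. It leans outward 35 degrees from upright: long axis (0, 0.574, 0.819), flat faces along (0, 0.819, -0.574). This point is 50 mm up from its root and 26 mm below its end. Tray axes.
- tray_saddle (a point): Point on the tray's underside, (0, -108, 0) mm in tray axes, between two 11 mm deep ribs that straddle the front bar with 4 mm of play each way; lies on stand_bar when in place. The tray is not hinged: it pivots on the bar and can be lifted off.
- wheel0: Centre of a wheel, dark tyre with grey hub, 62 mm across and 26 mm thick, about 45 g; its z is the axle. It lies flat and loose in the tray.
- wheel1: Centre of a second wheel, the same.
- wheel2: Centre of a third wheel, the same.
- bin: Loose empty teal bin, 150 mm long, 165 wide, 65 deep, walls 4 mm, 0.22 to 0.36 kg, standing on one end, 150 mm tall. Origin: centre of the end it stands on. z along its length; +x points out of its mouth (plane x = +32.5 mm; its back is x = -32.5 mm); y along its width. The side wall at -y, next to the tray, is cut down to a 30 mm lip where parts come in.
- bin_center (a point): Middle of the bin, 75 mm from its origin along z; bin axes. Tipped, it lies on its back, mouth (x) up, one end on the stop strip, 3 degrees off level.
- bin_push (a point): Middle of the rim edge of the bin's upper end wall, on the mouth side: (32.5, 0, 148) mm in bin axes. Pushed here along -x of the bin, it pivots about the foot of its back at the strip, passes balance after some 15 to 25 degrees and falls onto its back.
- rover: Bystander: half-built red and white rover, 150 x 146 x 84 mm, origin centre of its underside.
- controller: Bystander: white control unit 110 x 72 x 38 mm, origin centre of its underside.
- big_tyre: Bystander: larger wheel lying flat, 84 mm across, 34 mm high, origin centre of its underside.
- frame: Bystander: frame of white beams 144 x 96 x 30 mm, origin centre of its underside.

How it is judged (in metres and radians):
On the way, in this order (a step that is already met when the one before it is completed fails the run):
1. the bin lies on its back, open side up, at rest (angle between bin's own x axis and vertical below 0.17 rad and linear speed of bin below 0.03 m/s), for 0.2 s.
2. all three wheels are in the bin while the tray is still tilted (more than 0.15 rad) about its notched corner, saddle within 50 mm of the front bar's middle (x of wheel0 in the frame of bin between -0.034 and 0.034 m and y of wheel0 in the frame of bin between -0.0825 and 0.0825 m and z of wheel0 in the frame of bin between 0 and 0.15 m and x of wheel1 in the frame of bin between -0.034 and 0.034 m and y of wheel1 in the frame of bin between -0.0825 and 0.0825 m and z of wheel1 in the frame of bin between 0 and 0.15 m and x of wheel2 in the frame of bin between -0.034 and 0.034 m and y of wheel2 in the frame of bin between -0.0825 and 0.0825 m and z of wheel2 in the frame of bin between 0 and 0.15 m and angle between bin's own x axis and vertical below 0.17 rad and angle between tray's own z axis and vertical above 0.15 rad and distance between tray_saddle and stand_bar below 0.05 m), for 0.1 s.
At the end, for the whole second after the job is handed in: All three wheels lie in the bin (centres inside its walls and below its rim), the bin lies on its back open side up (within 0.17 rad), the tray is back on the stand, level within 0.06 rad, its saddle point within 40 mm of the front bar's middle, and all are at rest (below 0.03 m/s) (all of step 1 and x of wheel0 in the frame of bin between -0.034 and 0.034 m and y of wheel0 in the frame of bin between -0.0825 and 0.0825 m and z of wheel0 in the frame of bin between 0 and 0.15 m and x of wheel1 in the frame of bin between -0.034 and 0.034 m and y of wheel1 in the frame of bin between -0.0825 and 0.0825 m and z of wheel1 in the frame of bin between 0 and 0.15 m and x of wheel2 in the frame of bin between -0.034 and 0.034 m and y of wheel2 in the frame of bin between -0.0825 and 0.0825 m and z of wheel2 in the frame of bin between 0 and 0.15 m and linear speed of each of tray, wheel0, wheel1, wheel2 below 0.03 m/s and angle between tray's own z axis and vertical below 0.06 rad and distance between tray_saddle and stand_bar below 0.04 m); the robot touches nothing.
It fails at once if the gripper touches a wheel from the tray (contact force between the fingers and wheel0 above 0.5 N or contact force between the fingers and wheel1 above 0.5 N or contact force between the fingers and wheel2 above 0.5 N).
It fails at once if the tray's saddle leaves the front bar by more than 80 mm (distance between tray_saddle and stand_bar above 0.08 m).
It fails at once if a bystander is moved by more than 30 mm (distance of any of rover, controller, big_tyre, frame from where it was at the start of the episode above 0.03 m).
It also fails if it takes over 72 s, if anything falls off the work surface, if the arm or the gripper's body presses on something with over 40 N, if the wrist force passes 120 N, or if a joint passes its speed limit or range.

ROBOT

A 7-joint arm with a two-finger parallel gripper is mounted at the origin on the work surface. World frame = base frame: x ahead of the robot, y to its left, z up, the work surface at z = 0. Lengths are in mm, angles in rad, forces in N, time in s.
With the tool pointing down it reaches from about 400 to 875 mm from the base axis. Payload 4.4 kg.
Tool frame: the origin (TCP) lies between the finger pads; the fingertips stand ctrl.tip_reach ahead of it and the grasp point (between the pads) lies 8 mm behind it (ctrl.tip_reach is the distance from the TCP to the fingertips, in mm); z points along the fingers, y is the direction in which the jaws open and shut (so a half turn about z gives the same grasp; the last joint's range is limited). The gripper opens to 85 mm and grips with 20 to 120 N. Pads are 22 mm wide; open, the fingers measure 114 mm over their backs; the gripper's body (76 mm by 85 mm) begins 54 mm behind the grasp point. The pads swing forward as they close: fully open they stand 13 mm farther back than shut.
Start: joints at [-1.232, 0.628, 0.038, 1.517, -0.027, 0.996, -0.02], TCP at [255.971, 597.492, 242.313] pointing down, gripper open.
Joint ranges: [-3.06, 3.06], [-0.37, 2.12], [-1.25, 1.32], [0.18, 2.47], [-1.1, 4.24], [0.23, 1.98], [-2.94, 2.94]. Speed limits (rad/s): [2.57, 2.57, 3.14, 3.14, 3.14, 3.14, 3.14].

INTERFACE

Orientations are given as [roll, pitch, yaw] about the fixed x, y, z axes, in that order (R = Rz(yaw) Ry(pitch) Rx(roll)).
In Python, from cell import status, viewer, order, ctrl gives the robot as it stands.
- The arm moves only by the tool play_rows, never from a script. Its argument "series" is a list of rows, each a list of 5 numbers: the shift along the tool's x, y, z in cm, then the turn about the tool's z in degrees, then the closure, from 0 (fully open) to 1 (shut). In form: [[x, y, z, yaw, gripper], ...]. A call has 1 to 8 rows; each row is the pose to reach, as a shift and turn from the pose commanded when the call began, along the tool's axes at that moment; what a row does not reach only later rows make up. A row lasts 1/10 s, in which the tool goes at most 50 mm and 8.59 degrees, less where a joint would pass 70% of its speed; a pose out of reach is approached as far as the arm can. A call with a gripper value outside its range is refused whole. The fingers move at their own pace and stop on an object; the grip force is fixed at half the most. Time passes only in rows, so rows that repeat a pose let the fingers close. It gives the time, the measured TCP pose, the force and the opening at its end, in the units of the state.
- status.read_state(): the state, without advancing time (a new reading comes with each control period).
- viewer.get_image(name): name is "scene" or "side" or "wrist"; returns a dict with "img" (384x512x3 uint8, red, green, blue), "vfov" (degrees; the focal length in pixels is half the picture's height over the tangent of half this angle, whatever the lens; pixels are square), "cx", "cy" (the principal point, pixels), "rvec" (rotation vector, rad) and "tvec" (3), from world to camera coordinates, as OpenCV has them; the wrist camera has in their place "tool_from_camera" (4x4, takes a point from camera to tool coordinates, whose origin is the TCP and whose axes are the flange's). Camera axes: x right, y down, z forward; pixel columns grow to the right and rows downward; lengths in mm; the calibration is good to about 2 mm. The wrist camera is an equidistant fisheye: a pixel r from the principal point sees the ray r / f radians off the axis. A picture is of the moment at which its call begins: read the wrist's pose just before it. There is no depth.
- order.finish_job(): hands the job in, once; it reports no verdict.
The state is a dict: "clock": time; "qpos": joint angles; "qd": joint speeds; "tau": joint torques, N m; "eef_pos": TCP position; "tool_rot": TCP orientation; "force": force on the tool from outside, world axes, zero at the start; "torque": the same for the moment, N m; "width": finger opening in mm.
Only numpy, scipy, OpenCV 4.12 (cv2) and the standard library are available. Lean on these libraries where they do the work, as an engineer would, in place of code of your own. Each camera call takes 0.05 s, during which the arm holds its last target. There are 200 camera calls.

## Working session

There is one attempt and no reset: what is moved stays moved. The work goes in short steps, Python scripts to look and compute and a tool call to move; the robot and the scene stay as the last step left them, time stands still between calls to the robot, and variables do not carry over. Pictures are saved under pics/ and viewed, about 8 in all and at most 12, crops included, and the job is handed in when it is done.

Besides the shell and the picture viewer there is one more tool, called after ">>>" as name(argument=value, ...) on one line, values as JSON. play_rows: Moves the arm, as the interface text tells. Its arguments: {"type":"object","properties":{"series":{"type":"array","items":{"type":"array","items":{"type":"number"}}}},"required":["series"]}

```bash
mkdir -p pics; ls; cat > h.py <<'E'
import numpy as np, cv2
from scipy.spatial.transform import Rotation as R
from cell import status, viewer, order, ctrl
def st():
    s=status.read_state(); return s
def shot(n,f=None):
    d=viewer.get_image(n)
    if f: cv2.imwrite('pics/'+f,d['img'][:,:,::-1])
    return d
def cam(d):
    f=d['img'].shape[0]/2/np.tan(np.radians(d['vfov'])/2)
    Rm=cv2.Rodrigues(np.array(d['rvec'],float))[0]; t=np.array(d['tvec'],float).ravel()
    return f,Rm,t
def ray(d,u,v):
    f,Rm,t=cam(d); c=-Rm.T@t
    return c,Rm.T@np.array([(u-d['cx'])/f,(v-d['cy'])/f,1.])
def onz(d,u,v,z):
    c,r=ray(d,u,v); return c+r*(z-c[2])/r[2]
def proj(d,p):
    f,Rm,t=cam(d); q=Rm@np.array(p,float)+t; return np.array([f*q[0]/q[2]+d['cx'],f*q[1]/q[2]+d['cy']])
def tri(d1,p1,d2,p2):
    c1,r1=ray(d1,*p1); c2,r2=ray(d2,*p2)
    A=np.stack([r1,-r2],1); k=np.linalg.lstsq(A,c2-c1,rcond=None)[0]
    a=c1+k[0]*r1;b=c2+k[1]*r2; return (a+b)/2,np.linalg.norm(a-b)
E
python3 - <<'E'
from h import *
s=st();print({k:np.round(v,3) for k,v in s.items()}, ctrl.tip_reach, [a for a in dir(ctrl) if a[0]!='_'])
a=shot('scene')['img'];d=shot('side');b=d['img']
cv2.imwrite('pics/a.png',cv2.resize(a[:,:,::-1],(800,600),interpolation=cv2.INTER_CUBIC));cv2.imwrite('pics/b.png',cv2.resize(b[:,:,::-1],(800,600),interpolation=cv2.INTER_CUBIC))
E
```

```text
pics
{'clock': np.float64(0.0), 'qpos': array([-1.232,  0.629,  0.038,  1.518, -0.027,  0.996, -0.02 ]), 'qd': array([-0.003,  0.   ,  0.002,  0.001, -0.   , -0.003,  0.001]), 'tau': array([ 1.0000e-03, -5.6341e+01,  1.2260e+00, -1.9344e+01,  1.1000e-02,
        1.1000e-02, -0.0000e+00]), 'eef_pos': array([255.724, 596.909, 241.368]), 'tool_rot': array([-3.14 ,  0.   ,  2.737]), 'force': array([ 0.836, -0.089, -0.275]), 'torque': array([0.014, 0.004, 0.023]), 'width': np.float64(85.473)} 11.0 ['MotionError', 'tip_reach']
```

View pics/a.png

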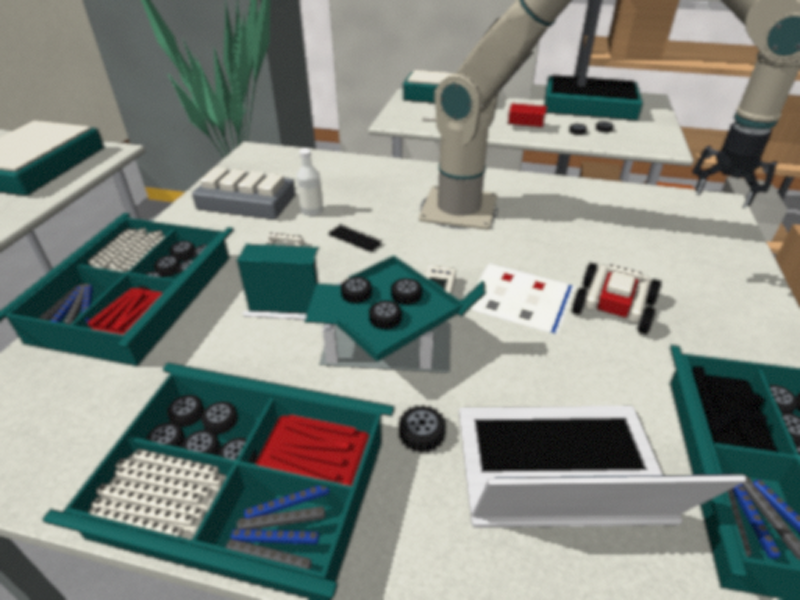

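View pics/b.png

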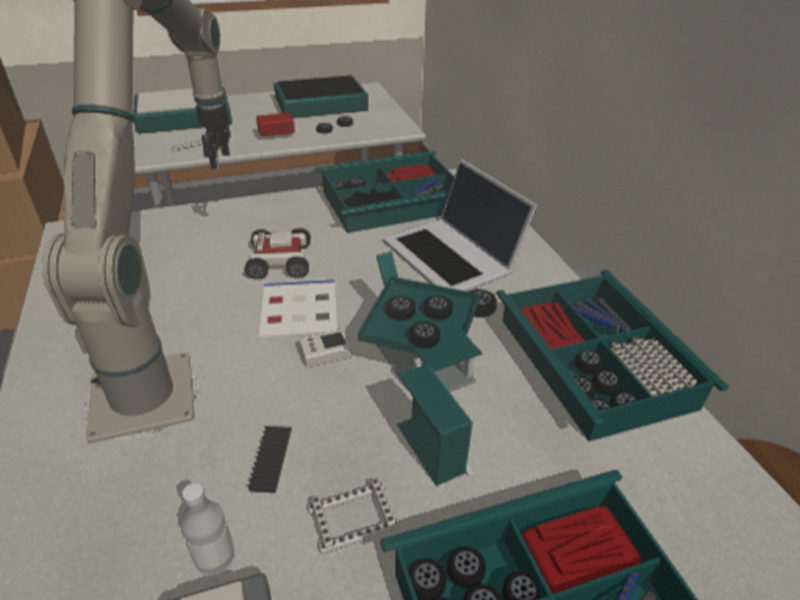

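The scene view shows the bin at about (280,280) px, its mouth facing the robot. The tray on its stand is at about (390,305), with the tongue at (475,295). In the side view the bin is at (437,425) and the tray at (420,320). Next I'll take magnified crops for corner measurement.

```bash
python3 - <<'E'
from h import *
import pickle
S=shot('scene');D=shot('side');pickle.dump((S,D),open('im.pkl','wb'))
# scene crop 145..320 x 145..245 ; side crop 215..335 x 155..320
def grid(im,x0,y0,w,h,k):
    c=cv2.resize(im[y0:y0+h,x0:x0+w,::-1],(w*k,h*k),interpolation=cv2.INTER_CUBIC)
    for i in range(0,w,20): cv2.line(c,(i*k,0),(i*k,5),(0,255,255),1);cv2.putText(c,str(x0+i),(i*k+2,12),0,.35,(0,255,255),1)
    for i in range(0,h,20): cv2.line(c,(0,i*k),(5,i*k),(0,255,255),1);cv2.putText(c,str(y0+i),(6,i*k+4),0,.35,(0,255,255),1)
    return c
cv2.imwrite('pics/c.png',grid(S['img'],148,140,172,108,4)); cv2.imwrite('pics/d.png',grid(D['img'],215,155,110,160,4)[:600])
E
```

```text
(no output)
```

View pics/c.png

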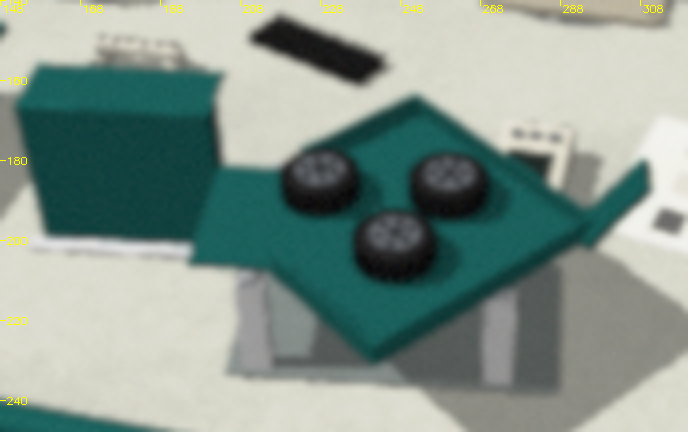

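View pics/d.png

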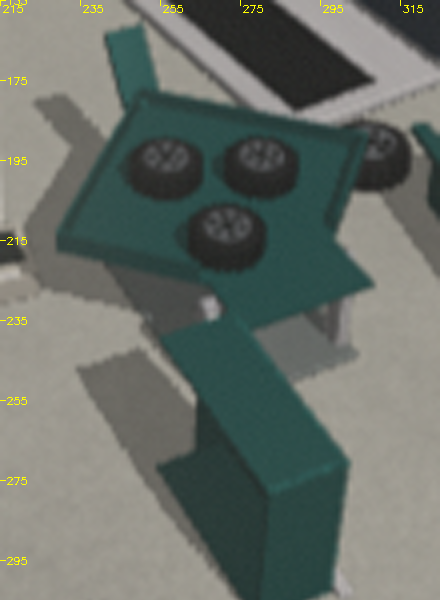

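The crops give the bin's top corners, the lip corners, the tray's side corners and the tongue end in both views. I'll cast these points next.

```bash
python3 - <<'E'
from h import *
import pickle
S,D=pickle.load(open('im.pkl','rb')); np.set_printoptions(precision=0,suppress=True)
print('bin S',[onz(S,*p,150)[:2] for p in [(157.5,156.5),(203.5,158),(201.5,168.5),(153,167)]])
print('bin D',[onz(D,*p,150)[:2] for p in [(255,238.75),(275,234.5),(302,270.5),(282,278.75)]])
print('lip S',[onz(S,*p,113)[:2] for p in [(202.5,181.75),(195.5,205.5)]], 'D',onz(D,308.75,226.25,113)[:2])
print('rim corners S far',onz(S,252,163.75,130),'near(bottom)',onz(S,241.75,230.5,108),'D left bot',onz(D,229.5,216.5,108),'right top',onz(D,306,188,130))
print('tongue S',[onz(S,*p,173) for p in [(309,180),(310.3,187.5)]],'D',[onz(D,*p,173) for p in [(241.75,163.75),(250.5,161.25)]])
for n,p in [('S',[(288,267/1.5)]),]: pass
print('strip S',[onz(S,*p,7)[:2] for p in [(156,202),(196,203.5)]], 'base S',onz(S,205,233.5,4)[:2],onz(S,288,237.5,4)[:2])
print('wheels S',[onz(S,*p,139)[:2] for p in [(228,181.5),(260.5,182.5),(247,198)]])
print('wheels D',[onz(D,*p,139)[:2] for p in [(256,193.5),(280,193.5),(272,211)]])
E
```

```text
bin S [array([ 531., -398.]), array([ 503., -240.]), array([ 562., -225.]), array([ 592., -384.])]
bin D [array([ 503., -241.]), array([ 567., -242.]), array([ 588., -396.]), array([ 525., -406.])]
lip S [array([ 585., -217.]), array([ 701., -196.])] D [ 701. -204.]
rim corners S far [469. -77. 130.] near(bottom) [765. -31. 108.] D left bot [467. -76. 108.] right top [766. -32. 130.]
tongue S [array([571., 130., 173.]), array([607., 138., 173.])] D [array([570., 125., 173.]), array([606., 131., 173.])]
strip S [array([ 608., -395.]), array([ 582., -254.])] base S [ 709. -173.] [664.  90.]
wheels S [array([ 595., -124.]), array([576., -22.]), array([659., -44.])]
wheels D [array([579., -20.]), array([660., -45.]), array([ 600., -125.])]
```

```bash
cat >> h.py <<'E'
def rel(*tg):  # world targets (x,y,z[,yaw]) -> tool shift cm, turn deg
    s=st(); M=R.from_euler('xyz',s['tool_rot']).as_matrix()
    for t in tg:
        v=M.T@(np.array(t[:3])-s['eef_pos'])/10
        y=0 if len(t)<4 else np.degrees((s['tool_rot'][2]-t[3]+np.pi)%(2*np.pi)-np.pi)
        print(np.round(v,1),round(y,1))
SX=np.array([.987,.16]);SY=np.array([-.16,.987]);C=np.array([617,-54.])
E
python3 -c "
from h import *
rel((480,200,240,.16),(467,-329,240))"
```

```text
[-36.2 -27.7   0.2] 147.6
[-55.9 -76.8   0.3] 0
```

>>> play_rows(series=[[-36.2, -27.7, 0, 65, 1], [-36.2, -27.7, 0, 65, 1], [-36.2, -27.7, 0, 65, 1], [-36.2, -27.7, 0, 65, 1], [-36.2, -27.7, 0, 65, 1], [-36.2, -27.7, 0, 65, 1], [-36.2, -27.7, 0, 65, 1], [-36.2, -27.7, 0, 65, 1]])

```text
clock: 1.0
eef_pos: [452.8, 247.3, 242.5]
tool_rot: [3.141, -0.0, 1.598]
force: [1.1, 0.4, 0.1]
width: -0.0
```

```bash
python3 -c "
from h import *
rel((467,-329,240,.16))"
```

```text
[-57.6  -0.1   0.2] 82.4
```

>>> play_rows(series=[[-57.6, 0, 0, 65, 1], [-57.6, 0, 0, 65, 1], [-57.6, 0, 0, 65, 1], [-57.6, 0, 0, 65, 1], [-57.6, 0, 0, 65, 1], [-57.6, 0, 0, 65, 1], [-57.6, 0, 0, 65, 1], [-57.6, 0, 0, 65, 1]])

```text
clock: 1.8
eef_pos: [464.7, -152.5, 242.4]
tool_rot: [3.142, -0.0, 0.464]
force: [1.0, 0.6, -0.4]
width: 0.2
```

```bash
python3 -c "
from h import *
rel((467,-329,240,.16))"
```

```text
[-7.7 15.9  0.2] 17.4
```

>>> play_rows(series=[[-7.7, 15.9, 0, 17.4, 1], [-7.7, 15.9, 0, 17.4, 1], [-7.7, 15.9, 0, 17.4, 1], [-7.7, 15.9, 0, 17.4, 1], [-7.7, 15.9, 0, 17.4, 1], [-7.7, 15.9, 0, 17.4, 1]])

```text
clock: 2.4
eef_pos: [467.4, -327.5, 241.9]
tool_rot: [-3.14, 0.0, 0.163]
force: [0.4, 1.0, -0.1]
width: 0.2
```

```bash
python3 -c "
from h import *
rel((465,-329,137,.16))"
```

```text
[-0.3  0.1 10.5] 0.2
```

>>> play_rows(series=[[-0.3, 0, 5, 0, 1], [-0.3, 0, 10.5, 0, 1], [-0.3, 0, 10.5, 0, 1], [2.5, 0, 10.5, 0, 1], [4, 0, 10.3, 0, 1], [5, 0, 10.2, 0, 1], [6, 0, 10, 0, 1], [7, 0, 9.8, 0, 1]])

```text
clock: 3.2
eef_pos: [537.5, -315.8, 145.4]
tool_rot: [3.141, -0.0, 0.164]
force: [0.0, -0.3, 0.4]
width: -0.1
```

>>> play_rows(series=[[1, 0, 0, 0, 1], [2, 0, 0, 0, 1], [3, 0, 0, 0, 1], [4, 0, 0, 0, 1], [4, 0, 0, 0, 1], [4, 0, 0, 0, 1], [4, 0, 0, 0, 1], [4, 0, 0, 0, 1]])

```text
clock: 4.0
eef_pos: [575.7, -309.8, 144.3]
tool_rot: [-3.141, 0.0, 0.163]
force: [-1.0, 0.4, -0.0]
width: -0.1
```

```bash
python3 -c "
from h import *
d=shot('side');cv2.imwrite('pics/e.png',cv2.resize(d['img'][130:340,180:400,::-1],None,fx=2.7,fy=2.7))"
```

```text
(no output)
```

View pics/e.png

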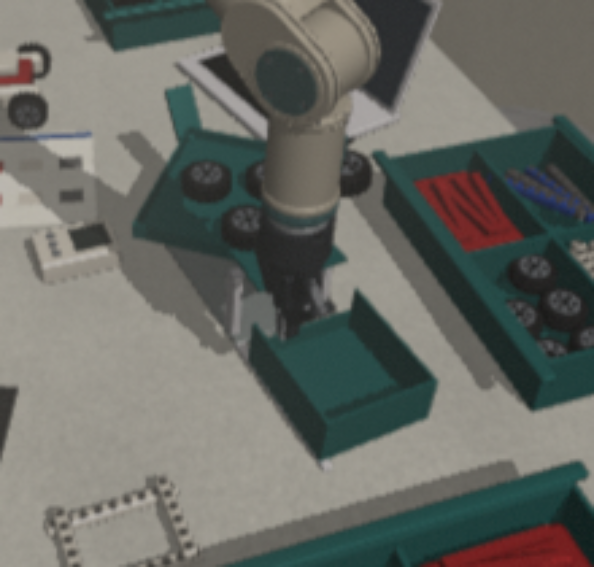

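The view shows the bin lying on its back, open side up, next to the lip. On to the tongue.

```bash
python3 -c "
from h import *
g=C+177*SY;print(g)
rel((576,-310,245),(*g,245))"
```

```text
[588.68  120.699]
[  0.    0.  -10.1] 0
[  8.3 -42.3 -10.1] 0
```

>>> play_rows(series=[[0, 0, -5, 0, 1], [0, 0, -10, 0, 1], [4, -22, -10, 0, 0], [8.3, -42.3, -10, 0, 0], [8.3, -42.3, -10, 0, 0], [8.3, -42.3, -10, 0, 0], [8.3, -42.3, -10, 0, 0], [8.3, -42.3, -10, 0, 0]])

```text
clock: 4.85
eef_pos: [584.6, -7.8, 244.6]
tool_rot: [-3.141, -0.0, 0.164]
force: [1.3, 0.3, 0.3]
width: 84.7
```

>>> play_rows(series=[[0, 0, 0, 0, 0], [0, 0, 0, 0, 0]])

```text
clock: 5.05
eef_pos: [584.8, -8.0, 244.2]
tool_rot: [-3.141, 0.0, 0.168]
force: [0.3, -1.2, -0.5]
width: 85.4
```

```bash
python3 - <<'E'
from h import *
import pickle
g=C+177*SY
rel((*g,146,.16))
s=st();d=shot('wrist');pickle.dump((s,d),open('w.pkl','wb'))
cv2.imwrite('pics/f.png',d['img'][:,:,::-1])
E
```

```text
[  2.5 -12.6   9.8] 0.4
```

View pics/f.png

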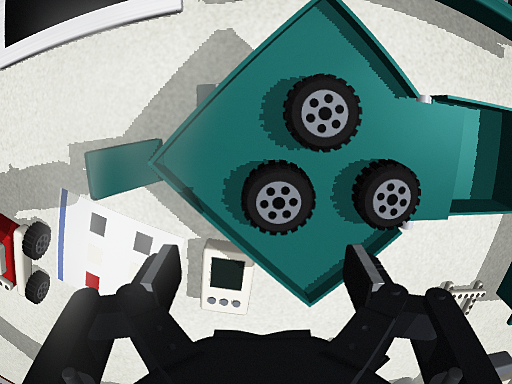

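The wrist view shows the tongue at (125,168) and the three wheels in the tray, with the bin beyond the lip. The hover move stopped short because of the rate limit, so I'll continue it.

>>> play_rows(series=[[2.5, -12.6, 0, 0.4, 0], [2.5, -12.6, 0, 0.4, 0], [2.5, -12.6, 0, 0.4, 0], [2.5, -12.6, 0, 0.4, 0], [2.5, -12.6, 5, 0.4, 0], [2.5, -12.6, 9.8, 0.4, 0], [2.5, -12.6, 9.8, 0.4, 0], [2.5, -12.6, 9.8, 0.4, 0]])

```text
clock: 5.9
eef_pos: [589.5, 116.0, 147.0]
tool_rot: [3.14, 0.0, 0.154]
force: [-0.1, -0.6, 0.6]
width: 85.0
```

>>> play_rows(series=[[0, 0, 0, 0, 0.35], [0, 0, 0, 0, 0.42], [0, 0, 0, 0, 0.48], [0, 0, 0, 0, 0.54], [0, 0, 0, 0, 0.6], [0, 0, 0, 0, 0.6]])

```text
clock: 6.5
eef_pos: [589.4, 119.5, 147.2]
tool_rot: [-3.141, -0.001, 0.158]
force: [-0.2, 1.8, 6.0]
width: 34.5
```

```bash
python3 -c "
from h import *
d=shot('side');a=cv2.resize(d['img'][130:250,200:330,::-1],None,fx=4,fy=4);cv2.imwrite('pics/g.png',a)
s=st();print(s['eef_pos'],s['force'],s['torque'],s['width'])"
```

```text
[589.35629542 119.51755309 147.22877967] [-1.51340537  1.30525006  5.62256141] [0.07132571 0.2287756  0.00112133] 33.959712837509755
```

View pics/g.png

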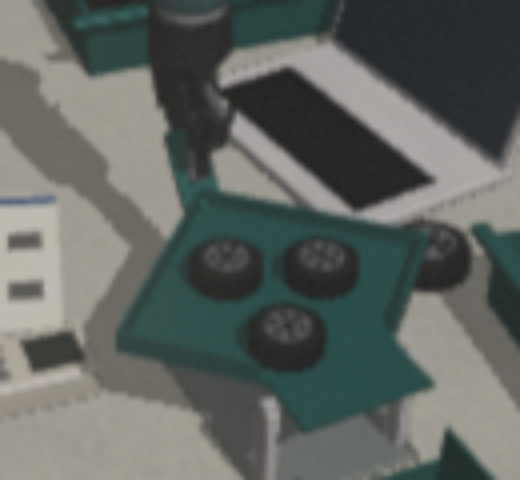

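>>> play_rows(series=[[0, 0, 0, 0, 1], [0, 0, 0, 0, 1], [0, 0, 0, 0, 1], [0, 0.2, -1, 0, 1], [0, 0.4, -2, 0, 1], [0, 0.7, -3, 0, 1], [0, 0.9, -4, 0, 1], [0, 1.1, -4.9, 0, 1]])

```text
clock: 7.35
eef_pos: [591.7, 108.8, 196.8]
tool_rot: [3.141, -0.002, 0.16]
force: [-0.0, 2.8, 3.8]
width: 23.8
```

```bash
python3 -c "
from h import *
d=shot('scene');a=cv2.resize(d['img'][120:260,140:330,::-1],None,fx=4,fy=4);cv2.imwrite('pics/i.png',a)
s=st();print(s['eef_pos'],s['force'],s['torque'],s['width'])"
```

```text
[592.45515455 108.16399198 198.15367288] [-0.33379966  3.75122014  5.64816109] [-0.60887046  0.0168531  -0.13022446] 23.758740774001573
```

View pics/i.png

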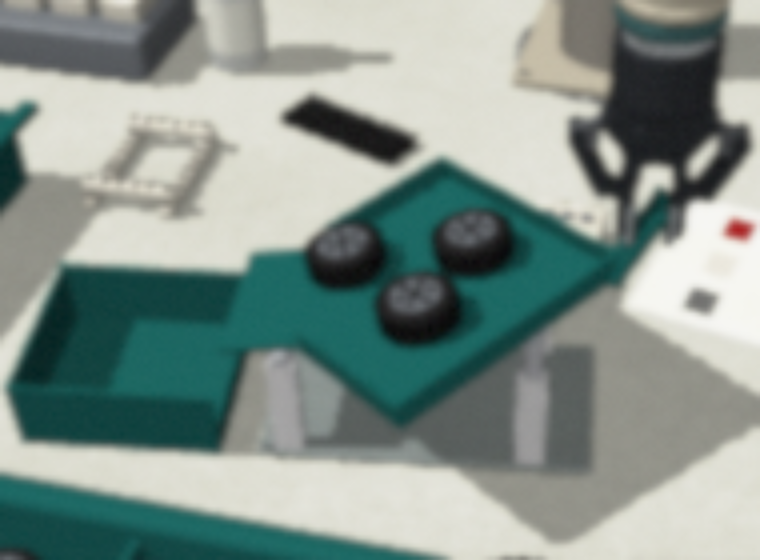

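The tray is tilting about the bar as planned, with the saddle in place and the wheels still in the tray. Raising it further.

>>> play_rows(series=[[0, 0.5, -1.2, 0, 1], [0, 0.9, -2.3, 0, 1], [0, 1.4, -3.5, 0, 1], [0, 1.9, -4.6, 0, 1], [0, 2.3, -5.5, 0, 1], [0, 2.8, -6.3, 0, 1], [0, 3.2, -7.1, 0, 1], [0, 3.7, -7.8, 0, 1]])

```text
clock: 8.2
eef_pos: [597.0, 70.2, 274.2]
tool_rot: [3.14, -0.001, 0.157]
force: [1.0, -0.6, 2.8]
width: 12.8
```

```bash
cat >> h.py <<'E'
def dark(n='scene',box=(140,120,330,260)):
    d=shot(n); x0,y0,x1,y1=box; im=d['img'][y0:y1,x0:x1]
    m=((im.max(2)<60)&((im.max(2).astype(int)-im.min(2))<22)).astype(np.uint8)
    k,_,s_,c=cv2.connectedComponentsWithStats(m)
    print(n,[(np.round(c[i]+[x0,y0]).astype(int).tolist(),int(s_[i,4])) for i in range(1,k) if s_[i,4]>25])
    s=st();print(s['clock'],s['eef_pos'].round(),s['force'].round(1),s['torque'].round(2),s['width'].round(1))
    return d
E
python3 -c "
from h import *
dark()"
```

```text
scene [([181, 128], 64), ([293, 131], 672), ([226, 152], 174), ([253, 172], 155), ([233, 187], 342), ([280, 182], 35)]Traceback (most recent call last):
  File "<string>", line 3, in <module>
    dark()
    ~~~~^^
  File "h.py", line 37, in dark
    s=st();print(s['clock'],s['eef_pos'].round(),s['force'].round(1),s['torque'].round(2),s['width'].round(1))
                                                                                          ^^^^^^^^^^^^^^^^
AttributeError: 'float' object has no attribute 'round'
```

>>> play_rows(series=[[0, 0.4, -0.6, 0, 1], [0, 0.8, -1.2, 0, 1], [0, 1.2, -1.7, 0, 1], [0, 1.6, -2.2, 0, 1], [0, 2.0, -2.6, 0, 1], [0, 2.0, -2.6, 0, 1], [0, 2.0, -2.6, 0, 1], [0, 2.0, -2.6, 0, 1]])

```text
clock: 9.05
eef_pos: [599.4, 50.8, 298.9]
tool_rot: [3.141, 0.001, 0.157]
force: [0.6, -4.9, -1.3]
width: 9.6
```

```bash
sed -i "s/s\['width'\].round(1)/s['width']/" h.py; python3 -c "
from h import *
d=dark();a=cv2.resize(d['img'][100:260,140:330,::-1],None,fx=3,fy=3)
d=shot('side');b=cv2.resize(d['img'][130:290,200:330,::-1],None,fx=3,fy=3)
cv2.imwrite('pics/j.png',cv2.resize(np.hstack([a,b]),(800,400)))"
```

```text
scene [([182, 128], 61), ([287, 128], 453), ([225, 151], 156), ([218, 188], 456), ([280, 182], 41)]
9.1 [599.  51. 299.] [ 1. -5. -2.] [-2.27 -0.36 -0.01] 9.907435571207923
```

View pics/j.png

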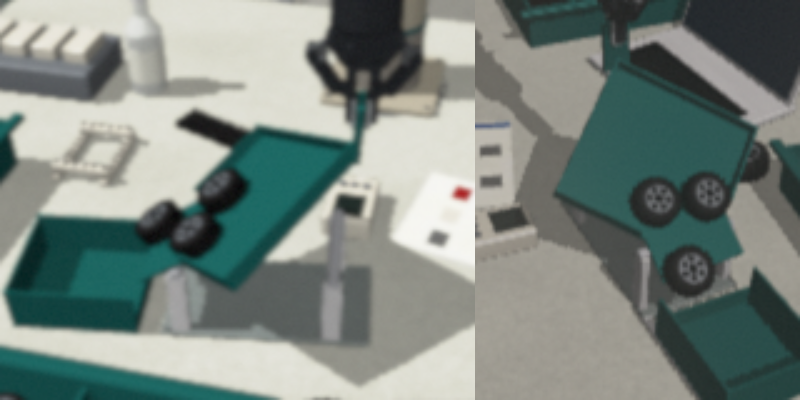

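The scene view shows the tray tilted about 35° and gripped flat. One wheel is on the lip at (160,220), with two behind it at (195,233) and (222,190). I'll hold and watch.

>>> play_rows(series=[[0, 0, 0, 0, 1], [0, 0, 0, 0, 1], [0, 0, 0, 0, 1], [0, 0, 0, 0, 1], [0, 0, 0, 0, 1], [0, 0, 0, 0, 1]])

```text
clock: 9.75
eef_pos: [599.4, 50.8, 298.9]
tool_rot: [3.141, 0.001, 0.157]
force: [0.5, -4.6, -2.2]
width: 9.8
```

```bash
python3 -c "
from h import *
dark();dark('side',(200,130,360,320))"
```

```text
scene [([181, 128], 65), ([287, 128], 451), ([225, 151], 156), ([280, 182], 41), ([215, 195], 148), ([192, 203], 112), ([168, 212], 97)]
9.8 [599.  51. 299.] [ 1.5 -6.  -1.2] [-2.28 -0.43 -0.04] 9.48761263199632
side [([246, 136], 315), ([227, 131], 28), ([313, 143], 1299), ([281, 160], 369), ([296, 198], 404), ([356, 190], 44), ([341, 225], 535), ([251, 216], 45), ([317, 264], 653), ([290, 259], 103), ([286, 275], 412)]
9.85 [599.  51. 299.] [ 1.  -5.2 -2. ] [-2.26 -0.36  0.05] 9.529431641286168
```

>>> play_rows(series=[[0, 0, 0, 0, 1], [0, 0, 0, 0, 1], [0, 0, 0, 0, 1], [0, 0, 0, 0, 1]])

```text
clock: 10.25
eef_pos: [599.4, 50.9, 298.9]
tool_rot: [3.141, 0.001, 0.157]
force: [1.3, -5.2, -1.5]
width: 9.9
```

```bash
python3 -c "
from h import *
d=dark();a=cv2.resize(d['img'][100:260,140:330,::-1],None,fx=3,fy=3)
d=shot('side');b=cv2.resize(d['img'][130:290,200:330,::-1],None,fx=3,fy=3)
cv2.imwrite('pics/k.png',cv2.resize(np.hstack([a,b]),(800,400)))"
```

```text
scene [([182, 128], 64), ([287, 128], 448), ([225, 151], 156), ([280, 182], 41), ([192, 206], 172), ([168, 213], 93)]
10.3 [599.  51. 299.] [ 0.5 -6.4 -1.2] [-2.26 -0.37  0.03] 9.311477700568576
```

View pics/k.png

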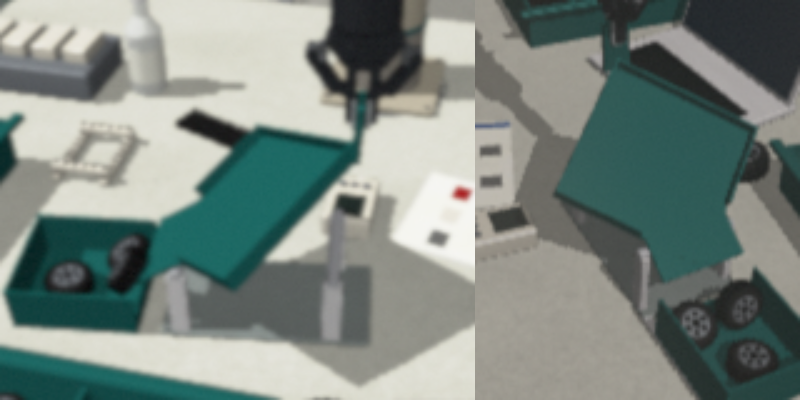

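All three wheels are out of the tray and in the bin, two of them leaning near its low lip. I'll check their centres before lowering the tray.

```bash
python3 - <<'E'
from h import *
d=shot('side');S=shot('scene'); B=C-245*SY; print(B)
def loc(p): q=p[:2]-C; return np.round([q@SX,q@SY+245,p[2]])
print([loc(onz(d,*p,z)) for p in [(287.2,260),(306,251.2),(310.8,272)] for z in (20,45)])
print(loc(tri(d,(310.8,272),S,(168,210))[0]),loc(tri(d,(287.2,260),S,(191,205))[0]),loc(tri(d,(306,251.2),S,(191,205))[0]))
E
```

```text
[ 656.2   -295.815]
[array([-32.,  59.,  20.]), array([-45.,  40.,  45.]), array([46., 64., 20.]), array([30., 45., 45.]), array([ 10., -18.,  20.]), array([ -5., -35.,  45.])]
[  2. -25.  32.] [-35.  48.  29.] [15. 48. 62.]
```

Centres are about 48–60 mm off the bin's middle at most, inside the walls and below the rim. Now the tray goes back down along the same arc.

>>> play_rows(series=[[0, -0.5, 0.6, 0, 1], [0, -1.0, 1.3, 0, 1], [0, -1.5, 1.9, 0, 1], [0, -2.0, 2.6, 0, 1], [0, -2.5, 3.4, 0, 1], [0, -2.9, 4.2, 0, 1], [0, -3.4, 5.0, 0, 1], [0, -3.8, 5.8, 0, 1]])

```text
clock: 11.25
eef_pos: [598.1, 87.5, 247.1]
tool_rot: [3.134, -0.01, 0.162]
force: [-7.3, 6.8, 43.0]
width: 10.0
```

```bash
python3 -c "
from h import *
d=dark();a=cv2.resize(d['img'][100:260,140:330,::-1],None,fx=3,fy=3)
d=shot('side');b=cv2.resize(d['img'][130:290,200:330,::-1],None,fx=3,fy=3)
cv2.imwrite('pics/l.png',cv2.resize(np.hstack([a,b]),(800,400)))"
```

```text
scene [([182, 128], 66), ([299, 136], 877), ([227, 152], 198), ([191, 203], 81), ([170, 212], 127)]
11.3 [598.  88. 246.] [-5.7  6.2 40.3] [-8.82  0.47 -0.97] 9.709868695412371
```

View pics/l.png

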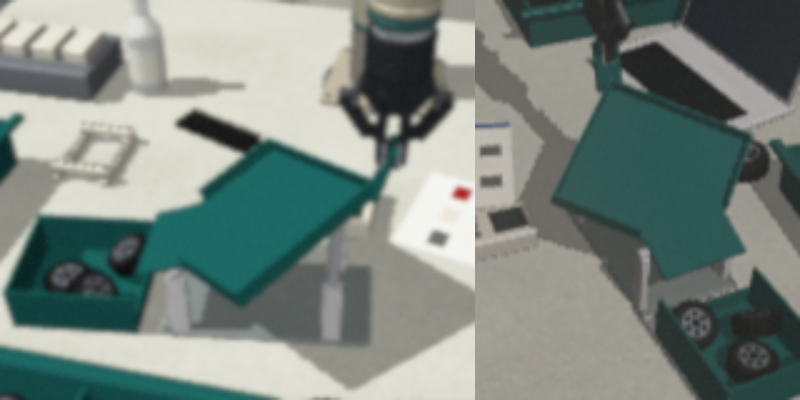

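The lowering force rose to 40 N because the flat grip resists the tongue's rotation. The tray is still on the bar and the wheels are in the bin. I'll open the jaws gradually to free the tongue while lowering.

>>> play_rows(series=[[0, 0, 0, 0, 0.87], [0, 0, 0, 0, 0.85], [0, 0, 0, 0, 0.83], [0, 0, 0, 0, 0.81], [0, 0, 0, 0, 0.79]])

```text
clock: 11.85
eef_pos: [592.6, 92.2, 240.5]
tool_rot: [-3.137, 0.002, 0.158]
force: [0.3, 3.1, 0.3]
width: 17.7
```

```bash
python3 -c "
from h import *
dark()"
```

```text
scene [([181, 128], 63), ([300, 136], 893), ([227, 152], 195), ([190, 204], 67), ([170, 212], 129)]
11.9 [592.  92. 240.] [-0.2  3.9  1. ] [0.64 0.09 0.02] 17.879214980599677
```

Force has dropped to near zero. I'll lower further while opening in step.

>>> play_rows(series=[[0, -0.5, 1.1, 0, 0.76], [0, -1.0, 2.3, 0, 0.73], [0, -1.5, 3.5, 0, 0.7], [0, -1.9, 4.6, 0, 0.67], [0, -2.3, 5.9, 0, 0.64], [0, -2.6, 7.1, 0, 0.6], [0, -2.8, 8.3, 0, 0.57], [0, -3.0, 9.4, 0, 0.54]])

```text
clock: 12.7
eef_pos: [589.3, 117.1, 146.4]
tool_rot: [3.139, -0.0, 0.156]
force: [-0.5, -0.0, -0.5]
width: 39.5
```

>>> play_rows(series=[[0, 0, 0, 0, 0.45], [0, 0, 0, 0, 0.3], [0, 0, 0, 0, 0.1], [0, 0, 0, 0, 0], [0, 0, 0, 0, 0], [0, 0, 0, 0, 0]])

```text
clock: 13.3
eef_pos: [589.2, 118.7, 147.6]
tool_rot: [-3.142, -0.001, 0.157]
force: [0.3, -0.3, 0.5]
width: 85.2
```

```bash
python3 -c "
from h import *
d=dark();a=cv2.resize(d['img'][100:260,140:330,::-1],None,fx=3,fy=3)
d=shot('side');b=cv2.resize(d['img'][130:290,200:330,::-1],None,fx=3,fy=3)
cv2.imwrite('pics/m.png',cv2.resize(np.hstack([a,b]),(800,400)))"
```

```text
scene [([182, 127], 64), ([227, 152], 195), ([306, 165], 803), ([189, 206], 54), ([171, 212], 129)]
13.35 [589. 119. 148.] [-0.1  0.7 -0.1] [-0.02 -0.04  0.03] 85.18406174734994
```

View pics/m.png

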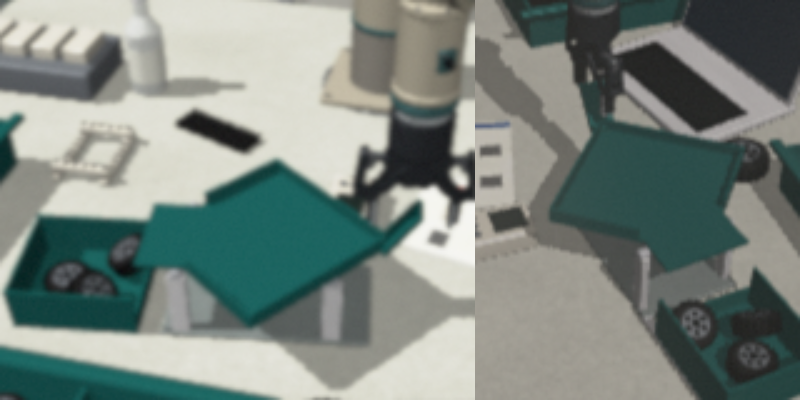

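The scene view shows the tray level on both bars, with its corners within about 2 px of where they started, and the wheels in the bin. Retreat straight up.

>>> play_rows(series=[[0, 0, -2, 0, 0], [0, 0, -5, 0, 0], [0, 0, -9, 0, 0], [0, 0, -13, 0, 0], [0, 0, -13, 0, 0], [0, 0, -13, 0, 0], [0, 0, -13, 0, 0], [0, 0, -13, 0, 0]])

```text
clock: 14.2
eef_pos: [588.2, 118.9, 275.9]
tool_rot: [-3.142, 0.003, 0.157]
force: [-1.1, 0.9, -0.2]
width: 85.4
```

```bash
python3 - <<'E'
from h import *
import pickle
S0,D0=pickle.load(open('im.pkl','rb'))
def reg(A,B,x0,y0,x1,y1,m=6):
    a=cv2.cvtColor(A['img'],cv2.COLOR_RGB2GRAY);b=cv2.cvtColor(B['img'],cv2.COLOR_RGB2GRAY)
    r=cv2.matchTemplate(b[y0-m:y1+m,x0-m:x1+m],a[y0:y1,x0:x1],cv2.TM_CCOEFF_NORMED)
    _,v,_,l=cv2.minMaxLoc(r); return (l[0]-m,l[1]-m),round(v,3)
for k in range(2):
    S=dark();D=shot('side')
    print('scene: tongue',reg(S0,S,288,175,314,204),'near',reg(S0,S,225,212,262,236),'lip',reg(S0,S,197,195,222,212),'far',reg(S0,S,240,158,265,172))
    print('side: left',reg(D0,D,226,206,246,224),'right',reg(D0,D,294,182,312,206),'lip',reg(D0,D,292,215,314,234),'back',reg(D0,D,240,168,262,190))
    # bystanders
    print('rover',reg(D0,D,155,144,200,180),'ctrl',reg(D0,D,188,210,224,234),'tyre',reg(D0,D,304,184,320,202),'frame',reg(D0,D,195,305,253,352))
E
```

```text
scene [([182, 128], 62), ([307, 130], 655), ([227, 152], 195), ([189, 206], 53), ([171, 212], 132)]
14.25 [588. 119. 276.] [ 0.4 -0.1  0.1] [-0.03  0.01  0.03] 85.40912328176275
scene: tongue ((-1, 0), 0.983) near ((-1, 0), 0.994) lip ((6, 1), 0.911) far ((-1, 0), 0.995)
side: left ((1, 1), 0.984) right ((0, 0), 0.985) lip ((1, 1), 0.988) back ((1, 1), 0.984)
rover ((0, 0), 0.952) ctrl ((0, 0), 0.996) tyre ((0, 0), 0.997) frame ((0, 0), 0.999)
scene [([182, 128], 64), ([307, 130], 656), ([227, 152], 195), ([189, 206], 54), ([171, 212], 129)]
14.35 [589. 119. 276.] [ 1.1 -0.1  0.7] [-0.04  0.03 -0.02] 85.4605761281531
scene: tongue ((-1, 0), 0.983) near ((-1, 0), 0.994) lip ((6, 1), 0.911) far ((-1, 0), 0.995)
side: left ((1, 1), 0.984) right ((0, 0), 0.985) lip ((1, 1), 0.988) back ((1, 1), 0.984)
rover ((0, 0), 0.952) ctrl ((0, 0), 0.996) tyre ((0, 0), 0.997) frame ((0, 0), 0.999)
```

```bash
python3 - <<'E'
from h import *
D=shot('side');S=shot('scene')
def loc(p): q=p[:2]-C; return np.round([q@SX,q@SY+245,p[2]])
sd=[(200+(u-475)/2.5,130+v/2.5) for u,v in [(693,325),(755,322),(752,355)]]
sc=[(140+u/2.5,100+v/2.5) for u,v in [(128,253),(97,287),(68,277)]]
for a in sd:
    print([(loc(p),round(e)) for p,e in (tri(D,a,S,b) for b in sc)])
E
```

```text
[(array([-41.,  45.,  38.]), 1), (array([-18.,  32.,  18.]), 58), (array([-23.,   5.,  39.]), 83)]
[(array([ 9., 31., 60.]), 65), (array([32., 18., 39.]), 9), (array([25., -8., 58.]), 17)]
[(array([-14.,  14.,  34.]), 84), (array([ 9., -0., 11.]), 26), (array([  4., -26.,  31.]), 1)]
```

All three centres are well inside the bin. Handing in.

```bash
python3 -c "
from h import *
print(order.finish_job())"
```

```text
the job is handed in; nothing more can be done
None
```

The job is done and handed in at about 14.5 s. The hand-in reports no verdict, so the results below come from my own checks.

**What I did:**
- I pushed the bin over the strip with closed fingers, and it landed on its back, open side up, below the tray's notch.
- I gripped the tongue by its faces and raised the tray along an arc about the front bar to about 35°. All three wheels slid out into the bin, and the gripper never came near them.
- I lowered the tray level onto both bars, let go and backed off straight up.

**Last checks:**
- **Wheels:** Triangulated positions relative to the bin's expected centre are (-41, 45), (32, 18) and (4, -26) mm. Their heights are 31–39 mm, inside the walls and below the rim. The (32, 18) wheel is less certain, as the two views missed each other by 9 mm. At least one wheel leans rather than lying flat. Both wheel blobs visible in the scene view held still between the last looks.
- **Tray:** Its corners are within about 1 px of the start in both views, so it is level. It has shifted perhaps 2–3 mm, within the ribs' play.
- **Bystanders:** No image shift of the rover, controller, big tyre or frame.

**What disagreed:**
- During lowering, the closed grip resisted the tongue's turning and the tool force rose to 43 N, below the 120 N wrist limit. I cleared it by opening the jaws in steps.
- The scene-view match for the lip read 6 px off with a weak score. The tipped bin now sits behind the lip there, and the side view showed 1 px.

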